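Tap the bearing cup of a yarn winder home, square, with the nylon drift

ROBOT

A 7-joint arm with a two-finger parallel gripper is mounted at the origin on the work surface. World frame = base frame: x ahead of the robot, y to its left, z up, the work surface at z = 0. Lengths are in m, angles in degrees, forces in N, time in s.
With the tool pointing down it reaches from about 0.375 to 0.925 m from the base axis. Payload 3.1 kg.
Tool frame: the origin (TCP) lies on the centre line of the jaws, within the pads' length; the fingertips stand 11 mm ahead of it and the grasp point (between the pads) lies 8 mm behind it; z points along the fingers, y is the direction in which the jaws open and shut (so a half turn about z gives the same grasp; the last joint's range is limited). The gripper opens to 85 mm and grips with 20 to 120 N. Pads are 22 mm wide; open, the fingers measure 114 mm over their backs; the gripper's body (76 mm by 85 mm) begins 54 mm behind the grasp point. The pads swing forward as they close: fully open they stand 13 mm farther back than shut.
Start: joints at [69.912, 21.939, 2.515, 91.553, -1.026, 66.532, -2.859], TCP at [0.163, -0.629, 0.242] pointing down, gripper open.
Joint ranges: [-149.38, 149.38], [-23.57, 123.04], [-84.95, 90], [0, 143.3], [-89.99, 269.99], [3.08, 112.72], [-163.45, 163.45]. Speed limits (degrees/s): [159.86, 159.86, 180, 180, 180, 180, 180].

INTERFACE

Orientations are given as a 3x3 rotation matrix whose columns are the frame's x, y, z axes.
In Python, from cell import env gives the robot as it stands.
- The arm moves only by the shell command python3 -m pendant 'ROWS' [OPENING] [FORCE]. ROWS is JSON, a list of rows, each an object with "linear": the shift along the world's x, y, z in cm, a list of three; "twist": the turn about the world's z in degrees. In form: [{"linear": [tx, ty, tz], "twist": twist}, ...]. A call has 1 to 12 rows; each row is the pose to reach, as a shift and turn from the pose measured when the call began; what a row does not reach only later rows make up. A row lasts 1/8 s, in which the tool goes at most 62.5 mm and 10.7 degrees, less where a joint would pass 70% of its speed; a pose out of reach is approached as far as the arm can. A call with a gripper value outside its range is refused whole. OPENING is the gripper command: -1 is fully open, 1 is shut, values between are in proportion, set as the call begins (- or left out, the last holds). The fingers move at their own pace and stop on an object; FORCE is the grip in N (left out, the last holds). Time passes only in rows, so rows that repeat a pose let the fingers close. It gives the time, the measured TCP pose, the force and the opening at its end, in the units of the state.
- env.read_state(): the state, without advancing time (a new reading comes with each control period).
- env.get_image(name): name is "scene" or "top" or "wrist"; returns (picture, depth): 400x640x3 uint8, red, green, blue; 400x640 float32, m along the optical axis (not along the pixel's ray), 0 where there is no reading.
- env.calibration(name): a dict with "fx", "fy", "cx", "cy" (pixels), "D" ([k1, k2, p1, p2, k3] as OpenCV has them; the pictures are not rectified), "rvec" (rotation vector, rad) and "tvec" (3), from world to camera coordinates, as OpenCV has them. Camera axes: x right, y down, z forward; pixel columns grow to the right and rows downward; lengths in m; the calibration is good to about 2 mm. A picture is of the moment at which its call begins: read the wrist's pose just before it. calibration takes no time and is no camera call; for the wrist camera it gives the pose at the moment of the call.
- env.finish_job(): hands the job in, once; it reports no verdict.
The state is a dict: "time": time; "qpos": joint angles; "qd": joint speeds; "tau": joint torques, N m; "tool_pos": TCP position; "tool_rot": TCP orientation; "force": force on the tool from outside, world axes, zero at the start; "ft_torque": the same for the moment, N m; "gripper_width": finger opening in m.
Only numpy, scipy, OpenCV 4.12 (cv2) and the standard library are available. Lean on these libraries where they do the work, as an engineer would, in place of code of your own. Each camera call takes 0.05 s, during which the arm holds its last target.

TASK

The brass bearing cup on the blue yarn winder has only been started in its bore and stands crooked: take the white nylon drift from its wooden holder and, pressing little by little on one side of the cup's flange after another, sink it fully home against the housing face all round. Never let it lean over much more than it may lean at the start (stay below about 3 degrees) and never pound it: ease off when a side goes solid. Only the nylon drift may touch the cup, not the dark steel punch or the gripper; at the end stand the drift upright in its socket again, the punch left standing in its own.

Things in the scene. Friction and masses are not known exactly. Their poses are not given: they have to be found in the camera images.
- drift_mid (a point): White nylon drift: a plain loose rod, 22 mm diameter, 100 mm long, flat ends, about 60 g, upright in one of the holder's two sockets (either one). This point is its middle, z along the rod. At the start it is 58 mm above the table. Take it 10 to 30 mm above this point, so the foot stays free to press with; grip it firmly (60 N or more); pushed sideways it can swivel a little.
- drift_tip (a point): Centre of the nylon drift's lower flat end (22 mm in diameter), the end that presses on the cup.
- punch_mid (a point): Dark steel punch of the same size as the nylon drift (22 mm diameter, 100 mm long, about 250 g), standing in the other socket, its top 108 mm above the table. Middle of the rod. Not for this job; leave it in place.
- holder: Fixed dark wooden block, 80 x 190 x 28 mm (its x, y, z), origin at the centre of its underside on the table, with two round sockets 29 mm in diameter and 20 mm deep, 50 mm from the centre along its own -y (socket_a) and +y (socket_b).
- socket_a (a point): Centre of the floor of the holder's socket on its -y side, 8 mm above the table; the socket's mouth is 20 mm higher.
- socket_b (a point): Centre of the floor of the holder's socket on its +y side, 8 mm above the table; the socket's mouth is 20 mm higher.
- housing_face (a point): Centre of the flat upper face of the fixed blue round bearing housing (100 mm diameter), 78 mm above the table; z up, x and y are the winder's own axes. The cup is home when its flange lies on this face. The wooden base below is 170 x 190 mm; a crank reaches 155 mm out along the winder's x, up to 90 mm above the table.
- cup_top (a point): Centre of the brass cup's upper face, z along its axis (upright when square). Its flange is a flat ring, 76 mm outer and 32 mm inner diameter, 6 mm thick: fully home, this point is 6 mm above the housing face. At the start it is 8 to 12 mm higher and leans up to 2.5 degrees any way. It is a stiff friction fit: it cannot be lifted or turned, and stays where it is pressed to.
- spindle_top (a point): Top of the fixed steel spindle, 14 mm diameter, that stands up through the middle of the cup, 36 mm above the housing face; because of it nothing can be pressed onto the cup's middle.
- winder: Winder's base; origin on the table under the spindle, x and y are the pressing directions. Pressed 27 mm from the axis towards +x, -x, +y or -y, that side of the cup gives at 10 to 12 N: it sinks, turning about the opposite edge, and the sides between sink half as far. Each side has 4 to 6 mm to give so; then it is solid at 16 N. All four solid: home. Over 35 N harms it.
Not all that is in view belongs to the job. What is meant by the part that bears drift_mid is not green or purple, and is the smaller of those in its own colour.

How it is judged (in metres and radians):
On the way, in this order (a step that is already met when the one before it is completed fails the run):
1. the nylon drift is lifted out of its holder (height (world z) of drift_tip above 0.04 m), for 0.2 s.
2. the cup is fully home and square (z of cup_top in the frame of housing_face below 0.0075 m and angle between cup_top's own z axis and vertical below 0.02 rad), for 0.2 s.
At the end, for the whole second after the job is handed in: The cup's upper face is no more than 7.5 mm above the housing face (6 mm is fully home) and leans less than 0.02 rad; the nylon drift stands at rest and upright (within 0.25 rad) in a socket of the holder, its foot within 8 mm of the socket floor's centre (all of step 2 and (distance between drift_tip and socket_a below 0.008 m or distance between drift_tip and socket_b below 0.008 m) and angle between drift_mid's own z axis and vertical below 0.25 rad and linear speed of drift below 0.02 m/s); the robot touches nothing.
It fails at once if the cup leans by more than 0.055 rad (3.2 degrees) (angle between cup_top's own z axis and vertical above 0.055 rad).
It fails at once if the drift presses on the cup with more than 35 N (contact force between drift and cup above 35 N).
It fails at once if the gripper or arm touches the cup (contact force between any of the fingers, the arm and cup above 1 N).
It fails at once if the steel punch touches the cup (contact force between punch and cup above 0.5 N).
It fails at once if the steel punch is moved (distance of punch_mid from where it was at the start of the episode above 0.03 m).
It also fails if it takes over 72 s, if anything falls off the work surface, if the arm or the gripper's body presses on something with over 40 N, if the wrist force passes 120 N, or if a joint passes its speed limit or range.

## Working session

There is one attempt and no reset: what is moved stays moved. The work goes in short steps, Python scripts to look and compute and a shell command to move; the robot and the scene stay as the last step left them, time stands still between calls to the robot, and variables do not carry over. Pictures are saved under pics/ and viewed, and the job is handed in when it is done.

```bash
ls; mkdir -p pics
python3 - <<'E'
from cell import env
import cv2
s=env.read_state();print({k:s[k] for k in('time','tool_pos','tool_rot','force','gripper_width')})
for n in('scene','top'):
    p,d=env.get_image(n);cv2.imwrite(f'pics/{n}0.png',p[:,:,::-1])
    c=env.calibration(n);print(n,c)
E
```

```text
pics
{'time': 0.0, 'tool_pos': array([ 0.16232571, -0.6284707 ,  0.240888  ]), 'tool_rot': array([[ 9.68209575e-01,  2.50139146e-01, -7.91770816e-04],
       [ 2.50140356e-01, -9.68206409e-01,  2.48011939e-03],
       [-1.46222633e-04, -2.59932917e-03, -9.99996611e-01]]), 'force': array([-0.04341307,  0.54468593, -0.2169341 ]), 'gripper_width': 0.08525591521067638}
scene {'fx': 407.1804814999138, 'fy': 407.1804814999138, 'cx': 319.72713337980275, 'cy': 200.75158330889158, 'D': array([-0.10318575,  0.        ,  0.        ,  0.        ,  0.        ]), 'rvec': array([ 1.17654152,  2.16122057, -1.12055949]), 'tvec': array([ 0.2068198 , -0.21434501,  1.26369434])}
top {'fx': 508.5505035068806, 'fy': 508.5505035068806, 'cx': 311.6662875728278, 'cy': 199.14472130901098, 'D': array([-0.14166031,  0.        ,  0.        ,  0.        ,  0.        ]), 'rvec': array([ 2.19102541, -2.20219574,  0.06134563]), 'tvec': array([0.09433711, 0.50652776, 1.07730219])}
```

View pics/scene0.png

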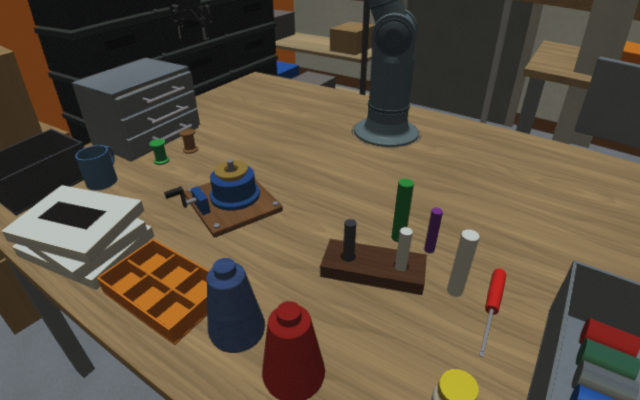

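View pics/top0.png

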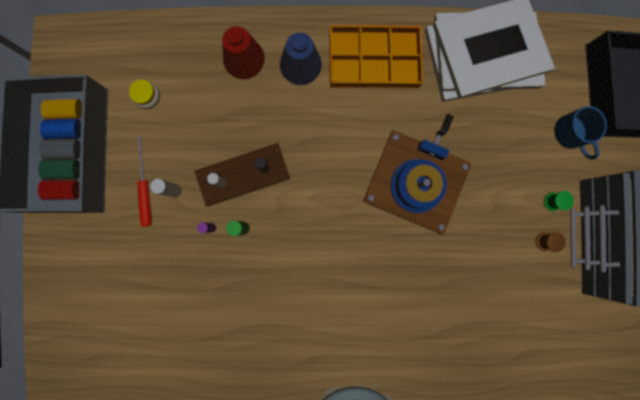

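The scene and top views show the white rod standing in the wooden holder (top ≈(214,178)) and the dark punch beside it (≈(262,163)). The brass cup is on the blue housing (≈(422,185)), with the crank pointing up and right at ≈(445,125). Next I measure these positions.

```bash
cat > h.py <<'E'
from cell import env
import numpy as np, cv2
def cloud(n, stride=1):
    c=env.calibration(n); p,d=env.get_image(n)
    K=np.array([[c['fx'],0,c['cx']],[0,c['fy'],c['cy']],[0,0,1]])
    v,u=np.mgrid[0:400,0:640]
    q=cv2.undistortPointsIter(np.stack([u,v],-1).reshape(-1,1,2).astype(float),K,c['D'],None,None,(3,40,1e-9)).reshape(400,640,2)
    P=np.dstack([q[...,0]*d,q[...,1]*d,d])
    R=cv2.Rodrigues(c['rvec'])[0]
    W=(P-c['tvec'])@R
    W[d<=0]=np.nan
    return p,d,W
def proj(n,X):
    c=env.calibration(n);K=np.array([[c['fx'],0,c['cx']],[0,c['fy'],c['cy']],[0,0,1]])
    return cv2.projectPoints(np.atleast_2d(np.array(X,float)),c['rvec'],c['tvec'],K,c['D'])[0].reshape(-1,2)
def circ(xy):
    (x,y),r=cv2.minEnclosingCircle(xy.astype(np.float32)); return x,y,r
E
python3 - <<'E'
from h import *
np.set_printoptions(precision=4,suppress=True)
p,d,W=cloud('top')
np.savez('top0.npz',p=p,W=W)
def reg(u0,u1,v0,v1,z0,z1):
    w=W[v0:v1,u0:u1].reshape(-1,3); c=p[v0:v1,u0:u1].reshape(-1,3)
    m=(w[:,2]>z0)&(w[:,2]<z1); return w[m],c[m]
w,c=reg(195,240,160,200,.095,.13);print('drift',len(w),w.mean(0),np.median(w[:,2]),circ(w[:,:2]))
w,c=reg(245,280,145,180,.095,.13);print('punch',len(w),w.mean(0),np.median(w[:,2]),circ(w[:,:2]))
w,c=reg(185,300,135,215,.02,.034);print('holder',len(w),np.median(w[:,2]),cv2.minAreaRect(w[:,:2].astype(np.float32)))
w,c=reg(360,475,125,240,.01,.04);print('base',len(w),np.median(w[:,2]),cv2.minAreaRect(w[:,:2].astype(np.float32)))
w,c=reg(385,455,150,220,.083,.108);print('cup',len(w),w.mean(0),circ(w[:,:2]))
A=np.c_[w[:,:2]-w[:,:2].mean(0),np.ones(len(w))];
for i in range(4):
    s=np.linalg.lstsq(A,w[:,2],rcond=None)[0]; r=w[:,2]-A@s; k=abs(r)<.004
    A=A[k];w=w[k]
print(s,np.degrees(s[:2]),r.std())
w,c=reg(385,455,150,220,.06,.083);print('face',len(w),np.median(w[:,2]),circ(w[:,:2]))
w,c=reg(385,455,150,220,.108,.13);print('spin',len(w),w.mean(0) if len(w) else 0,w[:,2].max() if len(w) else 0)
w,c=reg(425,470,105,160,.04,.13);print('crank',len(w),w.mean(0),w.max(0))
p,d,W=cloud('scene')
np.savez('scene0.npz',p=p,W=W)
w,c=reg(390,415,222,275,.095,.13);print('drift',len(w),w.mean(0),w[:,2].max())
w,c=reg(335,362,212,265,.095,.13);print('punch',len(w),w.mean(0),w[:,2].max())
w,c=reg(195,270,155,215,.083,.105);print('cup',len(w),w.mean(0),circ(w[:,:2]))
E
```

```text
drift 110 [0.5437 0.286  0.1067] 0.10733576921060681 (0.5437256693840027, 0.2868573069572449, 0.011185833252966404)
punch 101 [0.5747 0.1939 0.1068] 0.10691920377432221 (0.5754016637802124, 0.1944047063589096, 0.010862644761800766)
holder 2991 0.027808836205367223 ((0.5602749586105347, 0.2415071725845337), (0.08139527589082718, 0.18950216472148895), 18.48751449584961)
base 4642 0.017632346973209347 ((0.5548311471939087, -0.14282770454883575), (0.1908493936061859, 0.19623056054115295), 67.10540771484375)
cup 932 [ 0.5338 -0.1337  0.0931] (0.5338134765625, -0.13822254538536072, 0.04194184020161629)
[-0.0136  0.0104  0.0932] [-0.7811  0.5945] 0.001659165895768233
face 885 0.07703370071476413 (0.5498988032341003, -0.1456439048051834, 0.07000767439603806)
spin 42 [ 0.5339 -0.1328  0.1128] 0.11708409857678223
crank 505 [ 0.6266 -0.1741  0.065 ] [ 0.6776 -0.1439  0.0898]
drift 156 [0.5487 0.2876 0.1054] 0.11018112672298633
punch 140 [0.5803 0.1941 0.1055] 0.11071160916303713
cup 477 [ 0.5398 -0.1293  0.0946] (0.5363473296165466, -0.13306348025798798, 0.03906703740358353)
```

Run:
```python
from h import *
np.set_printoptions(precision=4,suppress=True)
Z=np.load('top0.npz');p,W=Z['p'],Z['W']
def reg(u0,u1,v0,v1,z0,z1):
    w=W[v0:v1,u0:u1].reshape(-1,3); c=p[v0:v1,u0:u1].reshape(-1,3)
    m=(w[:,2]>z0)&(w[:,2]<z1); return w[m],c[m]
w,c=reg(360,475,125,240,.012,.024);print('base',len(w),np.median(w[:,2]),cv2.minAreaRect(w[:,:2].astype(np.float32)))
# drop outliers near crank
m=w[:,0]<.62
X=w[:,:2]; 
best=None
for a in np.arange(-35,-10,.25):
    t=np.radians(a);ex=np.array([np.cos(t),np.sin(t)]);ey=np.array([-ex[1],ex[0]])
    q=np.c_[X@ex,X@ey];lo=np.percentile(q,.7,axis=0);hi=np.percentile(q,99.3,axis=0);A=np.prod(hi-lo)
    if best is None or A<best[0]:best=(A,a,lo,hi,(lo+hi)/2@np.array([ex,ey]))
print(best,best[3]-best[2])
for nm,(u,v) in dict(green=(235,228),purple=(205,228),bigwhite=(160,187),driver=(143,200),drawers=(600,235),mug=(582,128),red=(238,45),blue=(300,50)).items():
    w=W[v-12:v+13,u-12:u+13].reshape(-1,3);k=w[:,2]>w[:,2].max()-.012;print(nm,w[k].mean(0),w[:,2].max())
```

```text
base 4126 0.01735802635952854 ((0.5434191226959229, -0.1380130499601364), (0.19084657728672028, 0.17147648334503174), 67.09854125976562)
(np.float64(0.03150360777834032), np.float64(-23.0), array([ 0.4694, -0.0077]), array([0.6374, 0.1798]), array([ 0.543, -0.137])) [0.1681 0.1875]
green [0.4463 0.2406 0.1389] 0.14341449628416397
purple [nan nan nan] nan
bigwhite [nan nan nan] nan
driver [nan nan nan] nan
drawers [nan nan nan] nan
mug [nan nan nan] nan
red [nan nan nan] nan
blue [nan nan nan] nan<stdin>:18: RuntimeWarning: Mean of empty slice.
  ret = um.true_divide(
```

```bash
python3 -m pendant '[{"linear":[8,10,4],"twist":0},{"linear":[14,16,8],"twist":0},{"linear":[19,22,8],"twist":0},{"linear":[24,28,8],"twist":0},{"linear":[28,34,8],"twist":0},{"linear":[31,40,8],"twist":0},{"linear":[33,44,8],"twist":0},{"linear":[33,46,8],"twist":0},{"linear":[33,46,8],"twist":0}]' -1
```

```text
time: 1.32
tool_pos: [0.4855, -0.1809, 0.3209]
tool_rot: [[0.968, 0.25, -0.0], [0.25, -0.968, 0.001], [0.0, -0.001, -1.0]]
force: [1.5, -0.3, 0.2]
gripper_width: 0.0855
```

Run:
```python
from h import *
np.set_printoptions(precision=4,suppress=True)
p,d,W=cloud('wrist');cv2.imwrite('pics/w1.png',p[:,:,::-1]);np.savez('w1.npz',p=p,W=W,d=d)
c=env.calibration('wrist');R=cv2.Rodrigues(c['rvec'])[0];print('cam',-R.T@c['tvec'],R[2])
print(proj('wrist',[[.534,-.134,.094],[.534,-.134,.114]]))
```

```text
cam [ 0.5539 -0.1546  0.4537] [-0.2493 -0.0607 -0.9665]
[[295.6169 120.8535]
 [294.2069 121.6433]]
```

View pics/w1.png

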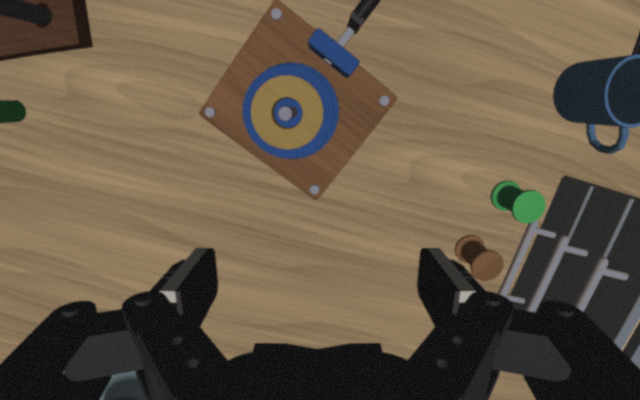

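The wrist view shows the yellow cup ring centred near (287,110) on the blue face, with the spindle at (285,114). I segment it by colour and fit the centre and tilt.

```bash
cat > cup.py <<'E'
from h import *
def cupfit(p,W,c0=(.535,-.133)):
    hsv=cv2.cvtColor(p,cv2.COLOR_RGB2HSV)
    near=np.hypot(W[...,0]-c0[0],W[...,1]-c0[1])<.06
    m=near&(hsv[...,0]>15)&(hsv[...,0]<35)&(hsv[...,1]>100)&(W[...,2]>.07)&(W[...,2]<.11)
    mm=cv2.erode(m.astype(np.uint8),np.ones((3,3)))>0
    w=W[mm]
    o=np.array([c0[0],c0[1]])
    A=np.c_[w[:,:2]-o,np.ones(len(w))]
    k=np.ones(len(w),bool)
    for i in range(5):
        s=np.linalg.lstsq(A[k],w[k,2],rcond=None)[0]; r=w[:,2]-A@s;k=abs(r)<.004
    ex=np.array([.921,-.389]);ey=np.array([.389,.921])
    full=W[m]
    print('cup n',len(w),'zc',s[2].round(4),'grad winder x,y (rad)',np.round([s[:2]@ex,s[:2]@ey],4),'tilt',np.hypot(*s[:2]).round(4),'rms',r[k].std().round(4),'circle',np.round(circ(full[:,:2]),4))
    return m,s
E
python3 - <<'E'
from cup import *
np.set_printoptions(precision=4,suppress=True)
for f in('top0','scene0','w1'):
    Z=np.load(f+'.npz');p,W=Z['p'],Z['W'];print(f);m,s=cupfit(p,W)
    near=np.hypot(W[...,0]-.535,W[...,1]+.133)<.012
    q=near&(W[...,2]>.106)&(W[...,2]<.125);w=W[q];print(' spindle',len(w),w.mean(0) if len(w) else 0,np.median(w[:,2]) if len(w) else 0)
    hsv=cv2.cvtColor(p,cv2.COLOR_RGB2HSV)
    q=(np.hypot(W[...,0]-.535,W[...,1]+.133)<.065)&(hsv[...,0]>100)&(hsv[...,0]<130)&(hsv[...,1]>120)&(W[...,2]>.073)&(W[...,2]<.082)
    w=W[q];print(' face',len(w),np.median(w[:,2]),circ(w[:,:2]))
    v,u=np.where(m);print(' px',u.mean(),v.mean())
E
```

```text
top0
cup n 615 zc 0.0933 grad winder x,y (rad) [-0.0138  0.0031] tilt 0.0141 rms 0.0016 circle [ 0.5348 -0.1336  0.037 ]
 spindle 44 [ 0.5341 -0.1325  0.1126] 0.11284866702490728
 face 612 0.07723132234874727 (0.5339871644973755, -0.13256333768367767, 0.05029672756791115)
 px 424.10645933014354 182.74162679425837
scene0
cup n 312 zc 0.0954 grad winder x,y (rad) [-0.0132  0.0001] tilt 0.0132 rms 0.0012 circle [ 0.5363 -0.1331  0.0391]
 spindle 35 [ 0.5374 -0.1323  0.1117] 0.11162109827936857
 face 383 0.07927266228007733 (0.538976788520813, -0.13175900280475616, 0.04830015078186989)
 px 231.13378684807256 170.10204081632654
w1
cup n 2743 zc 0.0942 grad winder x,y (rad) [-0.0157  0.0071] tilt 0.0173 rms 0.0008 circle [ 0.5346 -0.1368  0.0369]
 spindle 168 [ 0.5344 -0.1372  0.1138] 0.11395772299050354
 face 2182 0.07811365930127395 (0.5349745154380798, -0.1375001221895218, 0.04983174800872803)
 px 286.3379458794588 111.68450184501845
```

```bash
python3 -m pendant '[{"linear":[0,6,0],"twist":0},{"linear":[0,12,0],"twist":0},{"linear":[0,18,0],"twist":0},{"linear":[0,24,0],"twist":0},{"linear":[0,30,0],"twist":0},{"linear":[0,36,0],"twist":0},{"linear":[0,40,0],"twist":0},{"linear":[0,43,0],"twist":0},{"linear":[0,43,0],"twist":0},{"linear":[0,43,0],"twist":0}]'
python3 - <<'E'
from h import *
np.set_printoptions(precision=4,suppress=True)
p,d,W=cloud('wrist');cv2.imwrite('pics/w2.png',p[:,:,::-1]);np.savez('w2.npz',p=p,W=W,d=d)
for nm,x,y in(('drift',.544,.287),('punch',.575,.194)):
    q=(np.hypot(W[...,0]-x,W[...,1]-y)<.02)&(W[...,2]>.100)&(W[...,2]<.12);w=W[q];print(nm,len(w),w.mean(0),circ(w[:,:2]))
q=(W[...,2]>.02)&(W[...,2]<.034)&(np.hypot(W[...,0]-.56,W[...,1]-.24)<.12);print('holder',cv2.minAreaRect(W[q][:,:2].astype(np.float32)))
Z=np.load('top0.npz')['W']
for W_ in(W,Z):
  q=(W_[...,2]>.1)&(W_[...,2]<.3)&(np.hypot(W_[...,0]-.544,W_[...,1]-.287)<.2)
  n,l=cv2.connectedComponents(q.astype(np.uint8))
  for i in range(1,n):
    w=W_[l==i]
    if len(w)>20:
        k=w[:,2]>w[:,2].max()-.01;print(len(w),w[k].mean(0),w[:,2].max(),circ(w[k][:,:2]))
E
```

```text
time: 2.62
tool_pos: [0.4907, 0.2592, 0.3212]
tool_rot: [[0.965, 0.263, 0.004], [0.263, -0.965, 0.007], [0.005, -0.005, -1.0]]
force: [-0.9, -1.6, -0.5]
gripper_width: 0.0853
drift 376 [0.5444 0.2845 0.1082] (0.5443364381790161, 0.28443074226379395, 0.010972561314702034)
punch 403 [0.5756 0.1922 0.1075] (0.575916588306427, 0.19164007902145386, 0.011071375571191311)
holder ((0.5306917428970337, 0.22766388952732086), (0.14529642462730408, 0.19097015261650085), 18.480730056762695)
1062 [0.5285 0.3869 0.1338] 0.13615646637246615 (0.5282793641090393, 0.3877778649330139, 0.01485326699912548)
403 [0.5756 0.1922 0.1075] 0.1103319075158532 (0.575916588306427, 0.19164007902145386, 0.011071375571191311)
376 [0.5444 0.2845 0.1082] 0.11059381981511553 (0.5443364381790161, 0.28443074226379395, 0.010972561314702034)
172 [0.4478 0.3072 0.1007] 0.10204058641520382 (0.44803956151008606, 0.3071818947792053, 0.010791770182549953)
965 [0.4482 0.2389 0.1386] 0.14106710880618442 (0.4470458924770355, 0.2388274222612381, 0.015340182930231094)
97 [0.5752 0.1945 0.1074] 0.113134639139732 (0.5754138827323914, 0.19453971087932587, 0.01081386674195528)
103 [0.544  0.2866 0.1075] 0.11214006356838091 (0.5437256693840027, 0.2868573069572449, 0.011185833252966404)
238 [0.5275 0.3894 0.1339] 0.1383932464996998 (0.5279312133789062, 0.38997992873191833, 0.01498741190880537)
208 [0.4462 0.2407 0.1389] 0.14341449628416397 (0.4463610053062439, 0.2408553808927536, 0.015042402781546116)
40 [0.4466 0.3102 0.1014] 0.10463689692043084 (0.4482923150062561, 0.3100280463695526, 0.010556641966104507)
```

View pics/w2.png

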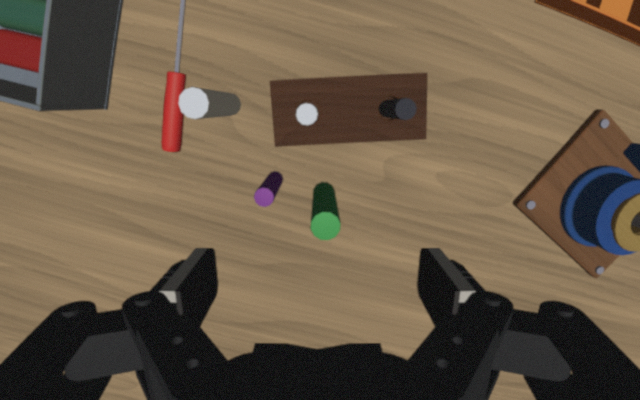

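The view shows the white drift top at (307,114), the punch at (405,108), and a larger white rod at (195,102), which is the decoy. The measured drift position is about (0.544, 0.2855), with its top at 108 mm as stated. I read the pose and then go to it.

```bash
python3 -c "
from cell import env
s=env.read_state();print(s['tool_pos'],s['tool_rot'][:,1],s['force'],s['qpos'])"
```

```text
[0.49088417 0.25868845 0.32125226] [ 0.26222228 -0.96499282 -0.00532243] [-0.41609882 -0.22384376  0.85053253] [   4.97040363   11.80401479  -41.77204611   97.92966783    8.01395786
   72.96304862 -113.29993071]
```

```bash
python3 -m pendant '[{"linear":[2.6,1.3,-3],"twist":0},{"linear":[5.3,2.7,-6],"twist":0},{"linear":[5.3,2.7,-10],"twist":0},{"linear":[5.3,2.7,-13],"twist":0},{"linear":[5.3,2.7,-15],"twist":0},{"linear":[5.3,2.7,-15],"twist":0},{"linear":[5.3,2.7,-15],"twist":0}]'
python3 - <<'E'
from h import *
np.set_printoptions(precision=4,suppress=True)
p,d,W=cloud('wrist');cv2.imwrite('pics/w3.png',p[:,:,::-1])
s=env.read_state();print(s['tool_pos'],s['tool_rot'])
q=(np.hypot(W[...,0]-.544,W[...,1]-.286)<.02)&(W[...,2]>.100)&(W[...,2]<.12);w=W[q];print(len(w),w.mean(0) if len(w) else 0)
E
```

```text
time: 3.55
tool_pos: [0.5449, 0.2858, 0.1727]
tool_rot: [[0.965, 0.262, 0.006], [0.262, -0.965, 0.008], [0.008, -0.006, -1.0]]
force: [-0.2, 0.7, -0.6]
gripper_width: 0.0857
[0.5451 0.2862 0.1731] [[ 0.9651  0.2618  0.0069]
 [ 0.2617 -0.9651  0.008 ]
 [ 0.0088 -0.0059 -0.9999]]
1013 [0.546  0.2849 0.1076]
```

View pics/w3.png

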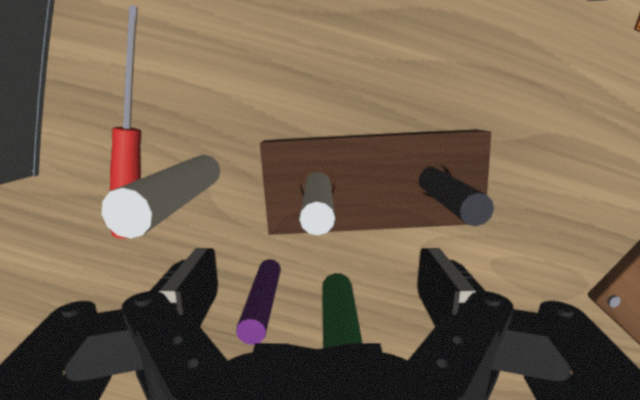

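The drift top at (317,217) lies midway between the fingers (centre ≈317), so I descend and grip.

```bash
python3 -m pendant '[{"linear":[0,0,-4],"twist":0},{"linear":[0,0,-7],"twist":0},{"linear":[0,0,-9],"twist":0},{"linear":[0,0,-10.1],"twist":0},{"linear":[0,0,-10.1],"twist":0},{"linear":[0,0,-10.1],"twist":0}]' -1 && python3 -m pendant '[{"linear":[0,0,0],"twist":0},{"linear":[0,0,0],"twist":0},{"linear":[0,0,0],"twist":0},{"linear":[0,0,0],"twist":0},{"linear":[0,0,0],"twist":0},{"linear":[0,0,0],"twist":0},{"linear":[0,0,0],"twist":0}]' 1 110
```

```text
time: 4.35
tool_pos: [0.5459, 0.2869, 0.0734]
tool_rot: [[0.965, 0.262, 0.009], [0.262, -0.965, 0.009], [0.011, -0.006, -1.0]]
force: [-0.6, 1.1, -0.0]
gripper_width: 0.0854
time: 5.22
tool_pos: [0.5465, 0.287, 0.0739]
tool_rot: [[0.965, 0.262, 0.01], [0.262, -0.965, 0.009], [0.012, -0.006, -1.0]]
force: [0.3, 0.1, 4.0]
gripper_width: 0.0198
```

```bash
python3 -m pendant '[{"linear":[0,0,2],"twist":0},{"linear":[0,0,5],"twist":0},{"linear":[0,0,9],"twist":0},{"linear":[0,0,13],"twist":0},{"linear":[0,0,15],"twist":0},{"linear":[0,0,15],"twist":0},{"linear":[0,0,15],"twist":0},{"linear":[0,0,15],"twist":0}]'
python3 - <<'E'
from h import *
np.set_printoptions(precision=4,suppress=True)
for n in('wrist','scene'):
    p,d,W=cloud(n);cv2.imwrite(f'pics/l_{n}.png',p[:,:,::-1])
s=env.read_state();print(s['tool_pos'],s['tool_rot'],s['force'],s['gripper_width'])
E
```

```text
time: 6.22
tool_pos: [0.5453, 0.2861, 0.2216]
tool_rot: [[0.965, 0.262, 0.006], [0.262, -0.965, 0.008], [0.008, -0.006, -1.0]]
force: [0.2, -0.2, -1.6]
gripper_width: 0.02
[0.5457 0.2865 0.2222] [[ 0.9651  0.2618  0.0072]
 [ 0.2617 -0.9651  0.0082]
 [ 0.0091 -0.0061 -0.9999]] [-0.1798  0.5021 -0.8821] 0.01975290579044924
```

View pics/l_wrist.png

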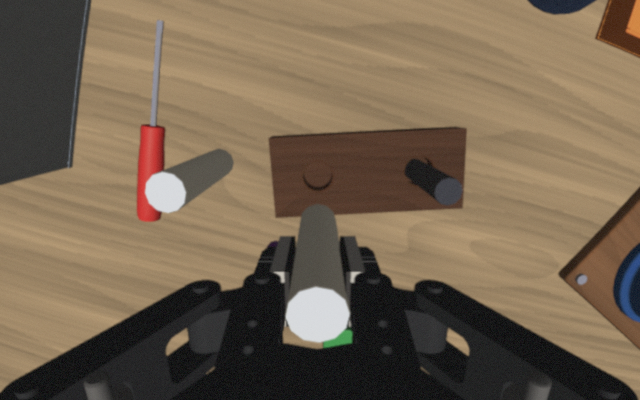

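View pics/l_scene.png

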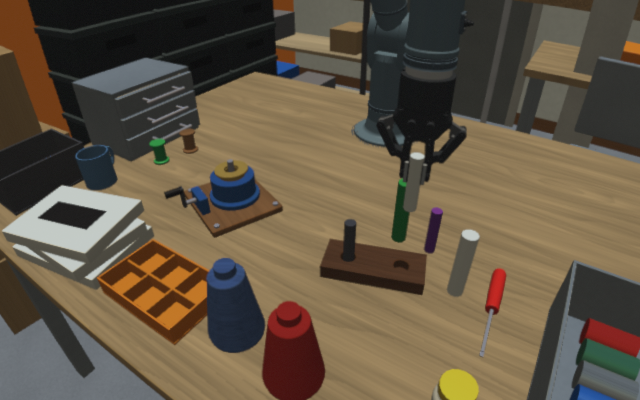

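Both pictures show the drift out of the socket and held upright in the jaws. The wrist view has its top at (318,313) and the empty socket at (318,177), and the punch has not moved. I check the drift's in-hand offset.

Run:
```python
from h import *
np.set_printoptions(precision=4,suppress=True)
s=env.read_state()
p,d,W=cloud('wrist');R=s['tool_rot'];T=(W-s['tool_pos'])@R
q=(np.abs(T[...,0])<.03)&(np.abs(T[...,1])<.02)&(T[...,2]<-.025)&(T[...,2]>-.05)
hsv=cv2.cvtColor(p,cv2.COLOR_RGB2HSV);q&=(hsv[...,1]<60)&(hsv[...,2]>120)
w=T[q];print(len(w),w.mean(0),np.median(w[:,2]),circ(w[:,:2]))
v,u=np.where(q);print(u.mean(),v.mean())
for X in ([.5346,-.137,.094],[.534,-.133,.094]): print(X)
```

```text
2921 [-0.0005  0.0016 -0.0338] -0.034171686457867806 (0.0012717300560325384, 0.001618815935216844, 0.017497656866908073)
317.17802122560767 312.12906538856555
[0.5346, -0.137, 0.094]
[0.534, -0.133, 0.094]
```

```bash
python3 -m pendant '[{"linear":[-0.3,-4,0],"twist":0},{"linear":[-0.8,-9,0],"twist":0},{"linear":[-1.2,-14,0],"twist":0},{"linear":[-1.6,-19,0],"twist":0},{"linear":[-2,-24,0],"twist":0},{"linear":[-2.4,-29,0],"twist":0},{"linear":[-2.9,-33,0],"twist":0},{"linear":[-3.3,-37,0],"twist":0},{"linear":[-3.6,-40,0],"twist":0},{"linear":[-3.6,-41.1,-2],"twist":0},{"linear":[-3.6,-41.1,-3.7],"twist":0},{"linear":[-3.6,-41.1,-3.7],"twist":0}]'; python3 -m pendant '[{"linear":[0,0,0],"twist":0},{"linear":[0,0,0],"twist":0}]'
```

```text
time: 7.88
tool_pos: [0.5083, -0.1229, 0.1835]
tool_rot: [[0.965, 0.263, 0.003], [0.263, -0.965, 0.011], [0.006, -0.009, -1.0]]
force: [-0.4, 0.3, -0.1]
gripper_width: 0.0197
time: 8.12
tool_pos: [0.5088, -0.1219, 0.184]
tool_rot: [[0.964, 0.265, 0.004], [0.265, -0.964, 0.011], [0.007, -0.009, -1.0]]
force: [-0.1, 0.6, 0.3]
gripper_width: 0.0197
```

```bash
python3 -m pendant '[{"linear":[0.05,-0.2,-1],"twist":0},{"linear":[0.05,-0.2,-1.8],"twist":0},{"linear":[0.05,-0.2,-2.1],"twist":0},{"linear":[0.05,-0.2,-2.1],"twist":0}]';python3 - <<'E'
from h import *
from cup import cupfit
p,d,W=cloud('wrist');cv2.imwrite('pics/w4.png',p[:,:,::-1]);cupfit(p,W)
p,d,W=cloud('scene');cv2.imwrite('pics/s4.png',cv2.resize(p[120:240,160:320,::-1],(800,600)))
s=env.read_state();print(s['tool_pos'],s['force'])
E
```

```text
time: 8.62
tool_pos: [0.5089, -0.1238, 0.1625]
tool_rot: [[0.964, 0.265, 0.003], [0.265, -0.964, 0.011], [0.006, -0.01, -1.0]]
force: [0.3, 0.0, -0.6]
gripper_width: 0.0196
cup n 7718 zc 0.094 grad winder x,y (rad) [-0.0129  0.0088] tilt 0.0156 rms 0.0007 circle [ 0.5348 -0.1367  0.0373]
[ 0.5094086  -0.12387623  0.16303946] [ 0.40870077  0.22768325 -0.7756889 ]
```

View pics/w4.png

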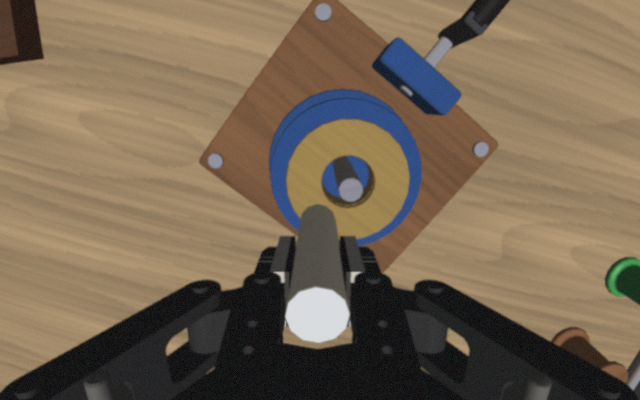

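View pics/s4.png

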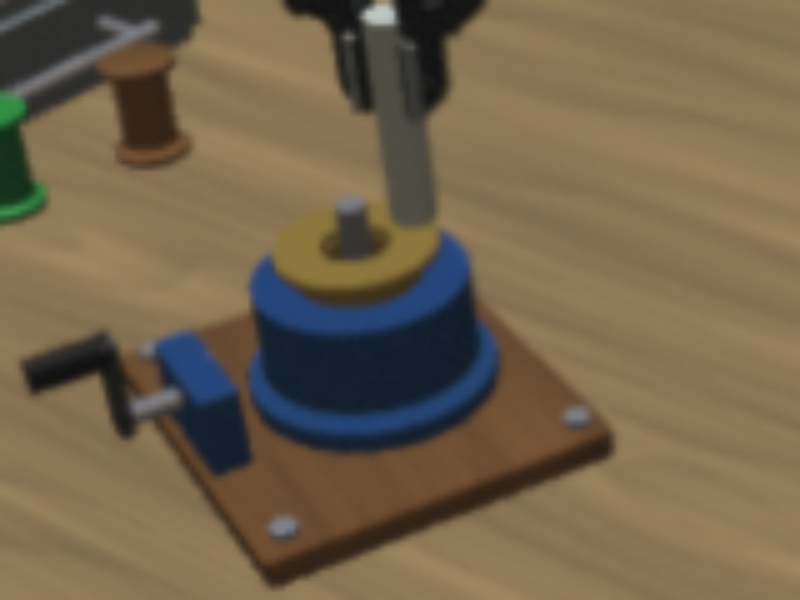

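Pictures: the drift tip (scene ≈(412,215) in the crop) hovers just above the flange on the side opposite the crank (−x), clear of the spindle. I start pressing there in small steps.

```bash
python3 -m pendant '[{"linear":[0,0,-0.15],"twist":0},{"linear":[0,0,-0.25],"twist":0},{"linear":[0,0,-0.3],"twist":0},{"linear":[0,0,-0.35],"twist":0}]'
```

```text
time: 9.22
tool_pos: [0.5096, -0.1239, 0.16]
tool_rot: [[0.964, 0.265, 0.004], [0.265, -0.964, 0.01], [0.007, -0.009, -1.0]]
force: [-1.3, 0.1, 4.4]
gripper_width: 0.0199
```

```bash
python3 -m pendant '[{"linear":[0,0,-0.1],"twist":0},{"linear":[0,0,-0.15],"twist":0},{"linear":[0,0,-0.2],"twist":0}]'
```

```text
time: 9.6
tool_pos: [0.5099, -0.1238, 0.1597]
tool_rot: [[0.964, 0.265, 0.004], [0.265, -0.964, 0.01], [0.007, -0.008, -1.0]]
force: [-2.9, 0.7, 10.3]
gripper_width: 0.0198
```

```bash
python3 -m pendant '[{"linear":[0,0,-0.2],"twist":0},{"linear":[0,0,-0.23],"twist":0},{"linear":[0,0,-0.26],"twist":0},{"linear":[0,0,-0.3],"twist":0}]'
```

```text
time: 10.1
tool_pos: [0.51, -0.1238, 0.1587]
tool_rot: [[0.964, 0.265, 0.004], [0.265, -0.964, 0.009], [0.006, -0.008, -1.0]]
force: [-4.7, 1.0, 12.1]
gripper_width: 0.0198
```

```bash
python3 -m pendant '[{"linear":[0,0,-0.24],"twist":0},{"linear":[0,0,-0.27],"twist":0},{"linear":[0,0,-0.3],"twist":0}]'
python3 - <<'E'
from h import *
from cup import cupfit
p,d,W=cloud('wrist');cupfit(p,W)
s=env.read_state();print(s['tool_pos'],s['force'])
E
```

```text
time: 10.48
tool_pos: [0.51, -0.1237, 0.1578]
tool_rot: [[0.964, 0.265, 0.003], [0.265, -0.964, 0.008], [0.005, -0.007, -1.0]]
force: [-5.2, 0.7, 12.1]
gripper_width: 0.0199
cup n 7789 zc 0.0928 grad winder x,y (rad) [0.0198 0.0089] tilt 0.0217 rms 0.0007 circle [ 0.5346 -0.1366  0.0373]
[ 0.51000714 -0.1236549   0.15774578] [-5.12141885  0.88352616 11.56404125]
```

```bash
python3 -m pendant '[{"linear":[0,0,1.5],"twist":0},{"linear":[0,0,2.8],"twist":0},{"linear":[0,0,2.8],"twist":0},{"linear":[2.5,-1.1,2.8],"twist":0},{"linear":[4.9,-2.2,2.8],"twist":0},{"linear":[4.9,-2.2,2.8],"twist":0},{"linear":[4.9,-2.2,2.5],"twist":0},{"linear":[4.9,-2.2,1.2],"twist":0},{"linear":[4.9,-2.2,0.5],"twist":0},{"linear":[4.9,-2.2,0.5],"twist":0}]'
```

```text
time: 11.78
tool_pos: [0.5577, -0.1453, 0.1614]
tool_rot: [[0.964, 0.265, -0.0], [0.265, -0.964, 0.009], [0.002, -0.009, -1.0]]
force: [0.6, 0.2, -0.1]
gripper_width: 0.02
```

```bash
python3 -m pendant '[{"linear":[0.1,0,-0.2],"twist":0},{"linear":[0.1,0,-0.35],"twist":0},{"linear":[0.1,0,-0.42],"twist":0},{"linear":[0.1,0,-0.5],"twist":0},{"linear":[0.1,0,-0.56],"twist":0},{"linear":[0.1,0,-0.6],"twist":0}]'
```

```text
time: 12.52
tool_pos: [0.5595, -0.1453, 0.1579]
tool_rot: [[0.964, 0.265, 0.001], [0.265, -0.964, 0.008], [0.003, -0.007, -1.0]]
force: [-3.5, -0.1, 9.2]
gripper_width: 0.0196
```

```bash
python3 -m pendant '[{"linear":[0,0,-0.2],"twist":0},{"linear":[0,0,-0.26],"twist":0},{"linear":[0,0,-0.32],"twist":0},{"linear":[0,0,-0.38],"twist":0}]'
python3 - <<'E'
from h import *
from cup import cupfit
p,d,W=cloud('wrist');cupfit(p,W)
s=env.read_state();print(s['tool_pos'],s['force'])
E
```

```text
time: 13.02
tool_pos: [0.5598, -0.1453, 0.1567]
tool_rot: [[0.964, 0.265, 0.001], [0.265, -0.964, 0.007], [0.003, -0.007, -1.0]]
force: [-4.7, -0.3, 12.2]
gripper_width: 0.02
cup n 2937 zc 0.0918 grad winder x,y (rad) [-0.0139  0.0092] tilt 0.0167 rms 0.0006 circle [ 0.5357 -0.1363  0.0371]
[ 0.55977844 -0.14528489  0.15673533] [-4.35154096  0.26703536 11.50047624]
```

```bash
python3 -m pendant '[{"linear":[0,0,1.5],"twist":0},{"linear":[0,0,2.8],"twist":0},{"linear":[0,0,2.8],"twist":0},{"linear":[-0.8,1.8,2.8],"twist":0},{"linear":[-1.5,3.5,2.8],"twist":0},{"linear":[-1.5,3.5,2.5],"twist":0},{"linear":[-1.5,3.5,1.2],"twist":0},{"linear":[-1.5,3.5,0.4],"twist":0},{"linear":[-1.5,3.5,0.4],"twist":0}]'
```

```text
time: 14.2
tool_pos: [0.5437, -0.1108, 0.1591]
tool_rot: [[0.965, 0.264, -0.002], [0.264, -0.965, 0.008], [0.0, -0.008, -1.0]]
force: [-0.2, -0.3, -0.9]
gripper_width: 0.0196
```

```bash
python3 -m pendant '[{"linear":[0.1,0.1,-0.15],"twist":0},{"linear":[0.1,0.1,-0.3],"twist":0},{"linear":[0.1,0.1,-0.38],"twist":0},{"linear":[0.1,0.1,-0.45],"twist":0},{"linear":[0.1,0.1,-0.52],"twist":0},{"linear":[0.1,0.1,-0.58],"twist":0},{"linear":[0.1,0.1,-0.6],"twist":0}]'
python3 - <<'E'
from h import *
from cup import cupfit
p,d,W=cloud('wrist');cupfit(p,W)
s=env.read_state();print(s['tool_pos'],s['force'])
E
```

```text
time: 15.08
tool_pos: [0.5458, -0.1101, 0.1561]
tool_rot: [[0.965, 0.263, -0.001], [0.263, -0.965, 0.006], [0.001, -0.006, -1.0]]
force: [-3.7, 0.6, 12.7]
gripper_width: 0.0196
cup n 3728 zc 0.091 grad winder x,y (rad) [-0.016  -0.0123] tilt 0.0202 rms 0.0006 circle [ 0.5356 -0.1367  0.0372]
[ 0.54584492 -0.1100204   0.15608885] [-4.31601664  0.87298995 11.42347884]
```

```bash
python3 -m pendant '[{"linear":[-0.05,0,-0.22],"twist":0},{"linear":[-0.05,0,-0.26],"twist":0},{"linear":[-0.05,0,-0.3],"twist":0}]'; python3 -m pendant '[{"linear":[0,0,1.5],"twist":0},{"linear":[0,0,2.9],"twist":0},{"linear":[0,0,2.9],"twist":0},{"linear":[-1.1,-2.5,2.9],"twist":0},{"linear":[-2.2,-5,2.9],"twist":0},{"linear":[-2.2,-5,2.9],"twist":0},{"linear":[-2.2,-5,2.5],"twist":0},{"linear":[-2.2,-5,1.2],"twist":0},{"linear":[-2.2,-5,0.5],"twist":0},{"linear":[-2.2,-5,0.5],"twist":0}]'
```

```text
time: 15.5
tool_pos: [0.5459, -0.1099, 0.1559]
tool_rot: [[0.965, 0.263, -0.0], [0.263, -0.965, 0.005], [0.001, -0.005, -1.0]]
force: [-5.0, 0.7, 12.0]
gripper_width: 0.02
time: 16.75
tool_pos: [0.5232, -0.1591, 0.1595]
tool_rot: [[0.964, 0.264, -0.003], [0.264, -0.964, 0.006], [-0.001, -0.007, -1.0]]
force: [0.0, 0.1, -0.3]
gripper_width: 0.0195
```

```bash
python3 -m pendant '[{"linear":[0.05,-0.05,-0.2],"twist":0},{"linear":[0.05,-0.05,-0.35],"twist":0},{"linear":[0.05,-0.05,-0.45],"twist":0},{"linear":[0.05,-0.05,-0.52],"twist":0},{"linear":[0.05,-0.05,-0.58],"twist":0},{"linear":[0.05,-0.05,-0.64],"twist":0},{"linear":[0.05,-0.05,-0.68],"twist":0}]'
python3 - <<'E'
from h import *
from cup import cupfit
p,d,W=cloud('wrist');cupfit(p,W)
s=env.read_state();print(s['tool_pos'],s['force'])
E
```

```text
time: 17.62
tool_pos: [0.5245, -0.1595, 0.1554]
tool_rot: [[0.964, 0.264, -0.002], [0.264, -0.964, 0.005], [-0.0, -0.006, -1.0]]
force: [-3.0, 2.0, 11.5]
gripper_width: 0.02
cup n 7228 zc 0.0902 grad winder x,y (rad) [-0.0146  0.0072] tilt 0.0163 rms 0.0007 circle [ 0.5349 -0.1367  0.0372]
[ 0.52454864 -0.15946229  0.15536178] [-3.89835272  0.68405226 10.51196471]
```

```bash
python3 -m pendant '[{"linear":[-0.03,0,-0.22],"twist":0},{"linear":[-0.03,0,-0.28],"twist":0},{"linear":[-0.03,0,-0.34],"twist":0}]'; python3 -m pendant '[{"linear":[0,0,1.5],"twist":0},{"linear":[0,0,2.9],"twist":0},{"linear":[0,0,2.9],"twist":0},{"linear":[-0.7,1.8,2.9],"twist":0},{"linear":[-1.5,3.5,2.9],"twist":0},{"linear":[-1.5,3.5,2.4],"twist":0},{"linear":[-1.5,3.5,1.2],"twist":0},{"linear":[-1.5,3.5,0.6],"twist":0},{"linear":[-1.5,3.5,0.5],"twist":0}]'
python3 - <<'E'
from h import *
from cup import cupfit
p,d,W=cloud('wrist');cupfit(p,W)
s=env.read_state();print(s['tool_pos'],s['force'])
E
```

```text
time: 18.05
tool_pos: [0.5247, -0.1594, 0.1546]
tool_rot: [[0.964, 0.264, -0.002], [0.264, -0.964, 0.005], [-0.0, -0.005, -1.0]]
force: [-5.2, 1.4, 11.4]
gripper_width: 0.0197
time: 19.18
tool_pos: [0.509, -0.1249, 0.1584]
tool_rot: [[0.965, 0.263, -0.004], [0.263, -0.965, 0.005], [-0.002, -0.006, -1.0]]
force: [0.4, 1.3, -0.6]
gripper_width: 0.0198
cup n 7668 zc 0.0897 grad winder x,y (rad) [-0.0137  0.0226] tilt 0.0264 rms 0.0007 circle [ 0.535  -0.1367  0.0372]
[ 0.50937536 -0.12480058  0.15879554] [-0.34862488  0.52324619 -0.99110675]
```

```bash
python3 -m pendant '[{"linear":[0,0.05,-0.25],"twist":0},{"linear":[0,0.05,-0.42],"twist":0},{"linear":[0,0.05,-0.5],"twist":0},{"linear":[0,0.05,-0.57],"twist":0},{"linear":[0,0.05,-0.64],"twist":0},{"linear":[0,0.05,-0.7],"twist":0},{"linear":[0,0.05,-0.73],"twist":0}]'
python3 - <<'E'
from h import *
from cup import cupfit
p,d,W=cloud('wrist');cupfit(p,W)
s=env.read_state();print(s['tool_pos'],s['force'])
E
```

```text
time: 20.1
tool_pos: [0.5102, -0.1244, 0.1541]
tool_rot: [[0.965, 0.263, -0.002], [0.263, -0.965, 0.004], [-0.001, -0.004, -1.0]]
force: [-4.9, 0.9, 11.8]
gripper_width: 0.02
cup n 7760 zc 0.0889 grad winder x,y (rad) [0.0091 0.0227] tilt 0.0245 rms 0.0007 circle [ 0.535  -0.1369  0.0373]
[ 0.51020248 -0.12437194  0.1540365 ] [-4.49464147  0.80848484 10.95325153]
```

```bash
python3 -m pendant '[{"linear":[-0.04,0,-0.22],"twist":0},{"linear":[-0.04,0,-0.27],"twist":0},{"linear":[-0.04,0,-0.31],"twist":0}]'; python3 -m pendant '[{"linear":[0,0,1.5],"twist":0},{"linear":[0,0,3.1],"twist":0},{"linear":[0,0,3.1],"twist":0},{"linear":[1.7,0.7,3.1],"twist":0},{"linear":[3.5,1.5,3.1],"twist":0},{"linear":[3.5,1.5,2.4],"twist":0},{"linear":[3.5,1.5,1.2],"twist":0},{"linear":[3.5,1.5,0.6],"twist":0},{"linear":[3.5,1.5,0.5],"twist":0}]'
python3 - <<'E'
from h import *
from cup import cupfit
p,d,W=cloud('wrist');cupfit(p,W)
s=env.read_state();print(s['tool_pos'],s['force'])
E
```

```text
time: 20.52
tool_pos: [0.5103, -0.1243, 0.1534]
tool_rot: [[0.965, 0.263, -0.002], [0.263, -0.965, 0.003], [-0.001, -0.003, -1.0]]
force: [-4.7, 0.9, 11.5]
gripper_width: 0.0198
time: 21.65
tool_pos: [0.5441, -0.1096, 0.1572]
tool_rot: [[0.965, 0.262, -0.004], [0.262, -0.965, 0.003], [-0.003, -0.004, -1.0]]
force: [-0.1, 0.0, 0.2]
gripper_width: 0.0201
cup n 3765 zc 0.0884 grad winder x,y (rad) [0.0237 0.0209] tilt 0.0316 rms 0.0007 circle [ 0.5355 -0.1366  0.0372]
[ 0.54450917 -0.10964994  0.15766974] [ 0.98248703 -1.01484902 -1.36336652]
```

```bash
python3 -m pendant '[{"linear":[0,0,-0.25],"twist":0},{"linear":[0,0,-0.42],"twist":0},{"linear":[0,0,-0.5],"twist":0},{"linear":[0,0,-0.57],"twist":0},{"linear":[0,0,-0.64],"twist":0},{"linear":[0,0,-0.7],"twist":0},{"linear":[0,0,-0.75],"twist":0},{"linear":[0,0,-0.75],"twist":0}]'
python3 - <<'E'
from h import *
from cup import cupfit
p,d,W=cloud('wrist');cupfit(p,W)
s=env.read_state();print(s['tool_pos'],s['force'])
E
```

```text
time: 22.7
tool_pos: [0.5452, -0.1097, 0.1528]
tool_rot: [[0.965, 0.262, -0.002], [0.262, -0.965, 0.002], [-0.002, -0.002, -1.0]]
force: [-3.2, 0.7, 9.9]
gripper_width: 0.0198
cup n 3734 zc 0.0874 grad winder x,y (rad) [ 0.0202 -0.0077] tilt 0.0216 rms 0.0006 circle [ 0.5355 -0.1366  0.0373]
[ 0.54523947 -0.10972235  0.15278929] [-4.13643648  0.88750115  9.42546058]
```

```bash
python3 -m pendant '[{"linear":[0,0,1.5],"twist":0},{"linear":[0,0,3.2],"twist":0},{"linear":[0,0,3.2],"twist":0},{"linear":[0.7,-1.8,3.2],"twist":0},{"linear":[1.4,-3.6,3.2],"twist":0},{"linear":[1.4,-3.6,2.4],"twist":0},{"linear":[1.4,-3.6,1.2],"twist":0},{"linear":[1.4,-3.6,0.5],"twist":0},{"linear":[1.4,-3.6,0.4],"twist":0}]';python3 -m pendant '[{"linear":[0,0,-0.25],"twist":0},{"linear":[0,0,-0.4],"twist":0},{"linear":[0,0,-0.48],"twist":0},{"linear":[0,0,-0.54],"twist":0},{"linear":[0,0,-0.6],"twist":0},{"linear":[0,0,-0.65],"twist":0},{"linear":[0,0,-0.7],"twist":0},{"linear":[0,0,-0.7],"twist":0}]'
python3 - <<'E'
from h import *
from cup import cupfit
p,d,W=cloud('wrist');cupfit(p,W)
s=env.read_state();print(s['tool_pos'],s['force'])
E
```

```text
time: 23.88
tool_pos: [0.5583, -0.1448, 0.1555]
tool_rot: [[0.965, 0.264, -0.005], [0.264, -0.965, 0.003], [-0.004, -0.004, -1.0]]
force: [0.5, 0.5, -0.6]
gripper_width: 0.0195
time: 24.88
tool_pos: [0.5594, -0.1445, 0.1515]
tool_rot: [[0.965, 0.264, -0.003], [0.264, -0.965, 0.001], [-0.002, -0.002, -1.0]]
force: [-3.6, 0.5, 10.3]
gripper_width: 0.0198
cup n 3076 zc 0.0865 grad winder x,y (rad) [-0.0121 -0.0073] tilt 0.0142 rms 0.0006 circle [ 0.5358 -0.1364  0.037 ]
[ 0.55942835 -0.14451524  0.15154563] [-3.74324837  0.44571828  9.96784671]
```

```bash
python3 -m pendant '[{"linear":[-0.04,0,-0.22],"twist":0},{"linear":[-0.04,0,-0.27],"twist":0},{"linear":[-0.04,0,-0.32],"twist":0}]'; python3 -m pendant '[{"linear":[0,0,1.5],"twist":0},{"linear":[0,0,3.3],"twist":0},{"linear":[0,0,3.3],"twist":0},{"linear":[-1.8,-0.8,3.3],"twist":0},{"linear":[-3.5,-1.6,3.3],"twist":0},{"linear":[-3.5,-1.6,2.4],"twist":0},{"linear":[-3.5,-1.6,1.2],"twist":0},{"linear":[-3.5,-1.6,0.5],"twist":0},{"linear":[-3.5,-1.6,0.4],"twist":0}]'
python3 - <<'E'
from h import *
from cup import cupfit
p,d,W=cloud('wrist');cupfit(p,W)
s=env.read_state();print(s['tool_pos'],s['force'])
E
```

```text
time: 25.3
tool_pos: [0.5596, -0.1444, 0.1513]
tool_rot: [[0.965, 0.264, -0.002], [0.264, -0.965, 0.0], [-0.002, -0.001, -1.0]]
force: [-4.2, 0.4, 10.9]
gripper_width: 0.0199
time: 26.42
tool_pos: [0.5243, -0.1597, 0.1541]
tool_rot: [[0.964, 0.265, -0.004], [0.265, -0.964, 0.001], [-0.004, -0.002, -1.0]]
force: [-1.0, -0.1, -1.1]
gripper_width: 0.02
cup n 7173 zc 0.0863 grad winder x,y (rad) [-0.0144 -0.0055] tilt 0.0154 rms 0.0007 circle [ 0.5351 -0.1368  0.0373]
[ 0.52459555 -0.15985514  0.1545252 ] [ 0.23818024 -0.89768159 -1.78928194]
```

```bash
python3 -m pendant '[{"linear":[0,0,-0.2],"twist":0},{"linear":[0,0,-0.35],"twist":0},{"linear":[0,0,-0.43],"twist":0},{"linear":[0,0,-0.5],"twist":0},{"linear":[0,0,-0.56],"twist":0},{"linear":[0,0,-0.61],"twist":0},{"linear":[0,0,-0.65],"twist":0},{"linear":[0,0,-0.65],"twist":0}]'
python3 - <<'E'
from h import *
from cup import cupfit
p,d,W=cloud('wrist');cupfit(p,W)
s=env.read_state();print(s['tool_pos'],s['force'])
E
```

```text
time: 27.48
tool_pos: [0.5257, -0.1595, 0.1508]
tool_rot: [[0.964, 0.265, -0.002], [0.265, -0.964, 0.0], [-0.002, -0.001, -1.0]]
force: [-3.2, 0.7, 10.8]
gripper_width: 0.02
cup n 7182 zc 0.0857 grad winder x,y (rad) [-0.0142  0.0147] tilt 0.0204 rms 0.0007 circle [ 0.5351 -0.1366  0.0373]
[ 0.52568687 -0.15955977  0.15077985] [-2.4236736   1.83244064 11.15961887]
```

Continue on −y a little, then −x.

```bash
python3 -m pendant '[{"linear":[-0.06,0,-0.22],"twist":0},{"linear":[-0.06,0,-0.28],"twist":0},{"linear":[-0.06,0,-0.32],"twist":0}]'; python3 -m pendant '[{"linear":[0,0,1.5],"twist":0},{"linear":[0,0,3.3],"twist":0},{"linear":[0,0,3.3],"twist":0},{"linear":[-0.8,1.8,3.3],"twist":0},{"linear":[-1.6,3.5,3.3],"twist":0},{"linear":[-1.6,3.5,2.4],"twist":0},{"linear":[-1.6,3.5,1.2],"twist":0},{"linear":[-1.6,3.5,0.5],"twist":0},{"linear":[-1.6,3.5,0.5],"twist":0}]'
python3 - <<'E'
from h import *
from cup import cupfit
p,d,W=cloud('wrist');cupfit(p,W)
s=env.read_state();print(s['tool_pos'],s['force'])
E
```

```text
time: 27.9
tool_pos: [0.5258, -0.1594, 0.1503]
tool_rot: [[0.964, 0.265, -0.001], [0.265, -0.964, -0.001], [-0.001, 0.0, -1.0]]
force: [-3.8, 1.2, 13.2]
gripper_width: 0.0198
time: 29.02
tool_pos: [0.5091, -0.1248, 0.154]
tool_rot: [[0.964, 0.264, -0.004], [0.264, -0.964, -0.0], [-0.003, -0.001, -1.0]]
force: [0.4, -0.4, -0.4]
gripper_width: 0.0197
cup n 7630 zc 0.0854 grad winder x,y (rad) [-0.0134  0.0221] tilt 0.0259 rms 0.0007 circle [ 0.5351 -0.1365  0.0372]
[ 0.50959101 -0.12483957  0.15467246] [ 0.09543985 -0.05089044 -0.98300173]
```

```bash
python3 -m pendant '[{"linear":[0,0,-0.22],"twist":0},{"linear":[0,0,-0.38],"twist":0},{"linear":[0,0,-0.46],"twist":0},{"linear":[0,0,-0.53],"twist":0},{"linear":[0,0,-0.6],"twist":0},{"linear":[0,0,-0.65],"twist":0},{"linear":[0,0,-0.65],"twist":0}]'; python3 -m pendant '[{"linear":[-0.04,0,-0.22],"twist":0},{"linear":[-0.04,0,-0.28],"twist":0},{"linear":[-0.04,0,-0.32],"twist":0}]';python3 - <<'E'
from h import *
from cup import cupfit
p,d,W=cloud('wrist');cupfit(p,W)
s=env.read_state();print(s['tool_pos'],s['force'])
E
```

```text
time: 29.95
tool_pos: [0.5104, -0.125, 0.1505]
tool_rot: [[0.964, 0.264, -0.001], [0.264, -0.964, -0.002], [-0.002, 0.001, -1.0]]
force: [-2.6, 0.1, 10.2]
gripper_width: 0.0202
time: 30.32
tool_pos: [0.5105, -0.125, 0.15]
tool_rot: [[0.965, 0.264, -0.001], [0.264, -0.965, -0.003], [-0.002, 0.002, -1.0]]
force: [-4.7, 1.2, 13.6]
gripper_width: 0.0203
cup n 7606 zc 0.0848 grad winder x,y (rad) [0.0043 0.0227] tilt 0.0231 rms 0.0007 circle [ 0.5351 -0.1365  0.0373]
[ 0.51054556 -0.1249797   0.15003509] [-4.33072285  0.63704247 12.99105227]
```

```bash
python3 -m pendant '[{"linear":[-0.04,0,-0.27],"twist":0},{"linear":[-0.04,0,-0.33],"twist":0},{"linear":[-0.04,0,-0.37],"twist":0},{"linear":[-0.04,0,-0.37],"twist":0}]'; python3 -m pendant '[{"linear":[0,0,1.5],"twist":0},{"linear":[0,0,3.4],"twist":0},{"linear":[0,0,3.4],"twist":0},{"linear":[1.7,0.7,3.4],"twist":0},{"linear":[3.5,1.5,3.4],"twist":0},{"linear":[3.5,1.5,2.4],"twist":0},{"linear":[3.5,1.5,1.2],"twist":0},{"linear":[3.5,1.5,0.6],"twist":0},{"linear":[3.5,1.5,0.5],"twist":0}]'; python3 -m pendant '[{"linear":[0,0,-0.22],"twist":0},{"linear":[0,0,-0.38],"twist":0},{"linear":[0,0,-0.46],"twist":0},{"linear":[0,0,-0.53],"twist":0},{"linear":[0,0,-0.6],"twist":0},{"linear":[0,0,-0.65],"twist":0},{"linear":[0,0,-0.65],"twist":0}]'
python3 - <<'E'
from h import *
from cup import cupfit
p,d,W=cloud('wrist');cupfit(p,W)
s=env.read_state();print(s['tool_pos'],s['force'])
E
```

```text
time: 30.88
tool_pos: [0.5107, -0.1249, 0.1496]
tool_rot: [[0.965, 0.264, -0.002], [0.264, -0.965, -0.004], [-0.003, 0.004, -1.0]]
force: [-5.5, 1.0, 15.8]
gripper_width: 0.0201
time: 32.0
tool_pos: [0.5445, -0.1102, 0.1534]
tool_rot: [[0.965, 0.263, -0.004], [0.263, -0.965, -0.004], [-0.005, 0.003, -1.0]]
force: [0.3, 0.4, -0.2]
gripper_width: 0.0198
time: 32.88
tool_pos: [0.5451, -0.1104, 0.1494]
tool_rot: [[0.965, 0.263, -0.003], [0.263, -0.965, -0.005], [-0.005, 0.004, -1.0]]
force: [-2.9, 0.9, 10.7]
gripper_width: 0.0197
cup n 3803 zc 0.084 grad winder x,y (rad) [ 0.0037 -0.0006] tilt 0.0037 rms 0.0006 circle [ 0.5357 -0.1364  0.0372]
[ 0.545042   -0.11039446  0.14945459] [-4.53922186  0.84309262  9.01541141]
```

```bash
python3 -m pendant '[{"linear":[0,0,-0.25],"twist":0},{"linear":[0,0,-0.32],"twist":0},{"linear":[0,0,-0.38],"twist":0},{"linear":[0,0,-0.38],"twist":0}]'; python3 -m pendant '[{"linear":[0,0,-0.25],"twist":0},{"linear":[0,0,-0.35],"twist":0},{"linear":[0,0,-0.38],"twist":0}]'
```

```text
time: 33.42
tool_pos: [0.5454, -0.1103, 0.1491]
tool_rot: [[0.965, 0.263, -0.004], [0.263, -0.965, -0.007], [-0.005, 0.006, -1.0]]
force: [-6.3, 0.2, 14.6]
gripper_width: 0.0197
time: 33.8
tool_pos: [0.5456, -0.1102, 0.1489]
tool_rot: [[0.965, 0.262, -0.004], [0.262, -0.965, -0.008], [-0.007, 0.007, -1.0]]
force: [-8.0, 0.3, 17.3]
gripper_width: 0.0195
```

```bash
python3 -m pendant '[{"linear":[0,0,1.5],"twist":0},{"linear":[0,0,3.5],"twist":0},{"linear":[0,0,3.5],"twist":0},{"linear":[0.7,-1.8,3.5],"twist":0},{"linear":[1.4,-3.6,3.5],"twist":0},{"linear":[1.4,-3.6,2.4],"twist":0},{"linear":[1.4,-3.6,1.2],"twist":0},{"linear":[1.4,-3.6,0.5],"twist":0},{"linear":[1.4,-3.6,0.4],"twist":0}]';python3 -m pendant '[{"linear":[0,0,-0.25],"twist":0},{"linear":[0,0,-0.4],"twist":0},{"linear":[0,0,-0.48],"twist":0},{"linear":[0,0,-0.54],"twist":0},{"linear":[0,0,-0.6],"twist":0},{"linear":[0,0,-0.6],"twist":0}]'
python3 - <<'E'
from h import *
from cup import cupfit
p,d,W=cloud('wrist');cupfit(p,W);cv2.imwrite('pics/w5.png',p[:,:,::-1])
s=env.read_state();print(s['tool_pos'],s['force'])
E
```

```text
time: 34.92
tool_pos: [0.5587, -0.1452, 0.1517]
tool_rot: [[0.965, 0.264, -0.007], [0.264, -0.965, -0.007], [-0.008, 0.005, -1.0]]
force: [0.3, 0.2, -0.7]
gripper_width: 0.0201
time: 35.67
tool_pos: [0.5597, -0.1448, 0.1492]
tool_rot: [[0.965, 0.264, -0.005], [0.264, -0.965, -0.009], [-0.007, 0.007, -1.0]]
force: [-4.3, 1.5, 12.1]
gripper_width: 0.0194
cup n 2991 zc 0.0839 grad winder x,y (rad) [ 0.0007 -0.0028] tilt 0.0029 rms 0.0006 circle [ 0.5358 -0.136   0.0373]
[ 0.55973672 -0.14481575  0.14918401] [-4.70486745  0.70535277 13.39774422]
```

View pics/w5.png

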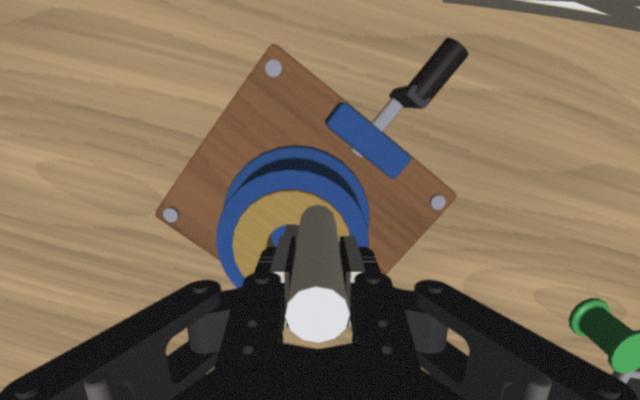

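The drift (foot ≈(318,215)) sits on the crank side of the flange, and the cup is at 84 mm and level. I finish this side to solid, then check −y.

```bash
python3 -m pendant '[{"linear":[-0.05,0,-0.28],"twist":0},{"linear":[-0.05,0,-0.36],"twist":0},{"linear":[-0.05,0,-0.38],"twist":0}]'; python3 -m pendant '[{"linear":[0,0,1.5],"twist":0},{"linear":[0,0,3.5],"twist":0},{"linear":[0,0,3.5],"twist":0},{"linear":[-1.8,-0.7,3.5],"twist":0},{"linear":[-3.5,-1.5,3.5],"twist":0},{"linear":[-3.5,-1.5,2.4],"twist":0},{"linear":[-3.5,-1.5,1.2],"twist":0},{"linear":[-3.5,-1.5,0.5],"twist":0},{"linear":[-3.5,-1.5,0.4],"twist":0}]';python3 -m pendant '[{"linear":[0,0,-0.25],"twist":0},{"linear":[0,0,-0.4],"twist":0},{"linear":[0,0,-0.48],"twist":0},{"linear":[0,0,-0.54],"twist":0},{"linear":[0,0,-0.6],"twist":0},{"linear":[0,0,-0.6],"twist":0}]'; python3 -m pendant '[{"linear":[-0.05,0,-0.28],"twist":0},{"linear":[-0.05,0,-0.36],"twist":0},{"linear":[-0.05,0,-0.38],"twist":0}]'
```

```text
time: 36.1
tool_pos: [0.5599, -0.1447, 0.1491]
tool_rot: [[0.965, 0.264, -0.005], [0.264, -0.964, -0.01], [-0.007, 0.009, -1.0]]
force: [-4.9, 0.8, 15.0]
gripper_width: 0.0197
time: 37.22
tool_pos: [0.5246, -0.159, 0.1519]
tool_rot: [[0.964, 0.265, -0.007], [0.265, -0.964, -0.009], [-0.009, 0.007, -1.0]]
force: [-0.6, 0.2, -1.1]
gripper_width: 0.0195
time: 37.98
tool_pos: [0.5259, -0.1588, 0.1492]
tool_rot: [[0.964, 0.265, -0.005], [0.265, -0.964, -0.01], [-0.008, 0.009, -1.0]]
force: [-4.2, 0.8, 12.7]
gripper_width: 0.0197
time: 38.35
tool_pos: [0.5261, -0.1587, 0.149]
tool_rot: [[0.964, 0.265, -0.005], [0.265, -0.964, -0.012], [-0.008, 0.01, -1.0]]
force: [-6.3, 1.2, 16.8]
gripper_width: 0.0196
```

```bash
python3 -m pendant '[{"linear":[0,0,1.5],"twist":0},{"linear":[0,0,3.5],"twist":0},{"linear":[0,0,3.5],"twist":0},{"linear":[-0.8,1.7,3.5],"twist":0},{"linear":[-1.6,3.4,3.5],"twist":0},{"linear":[-1.6,3.4,2.4],"twist":0},{"linear":[-1.6,3.4,1.2],"twist":0},{"linear":[-1.6,3.4,0.5],"twist":0},{"linear":[-1.6,3.4,0.4],"twist":0}]'; python3 -m pendant '[{"linear":[0,0,-0.25],"twist":0},{"linear":[0,0,-0.4],"twist":0},{"linear":[0,0,-0.48],"twist":0},{"linear":[0,0,-0.54],"twist":0},{"linear":[0,0,-0.6],"twist":0},{"linear":[0,0,-0.6],"twist":0}]';python3 -m pendant '[{"linear":[-0.05,0,-0.28],"twist":0},{"linear":[-0.05,0,-0.36],"twist":0},{"linear":[-0.05,0,-0.38],"twist":0}]';  python3 -m pendant '[{"linear":[0,0,2],"twist":0},{"linear":[0,0,5],"twist":0},{"linear":[0,2,8],"twist":0},{"linear":[0,3,8],"twist":0},{"linear":[0,3,8],"twist":0}]'
python3 - <<'E'
from h import *
from cup import cupfit
for n in('wrist','top'):
    p,d,W=cloud(n);cupfit(p,W)
    hsv=cv2.cvtColor(p,cv2.COLOR_RGB2HSV)
    q=(np.hypot(W[...,0]-.535,W[...,1]+.135)<.06)&(hsv[...,0]>100)&(hsv[...,0]<130)&(hsv[...,1]>120)&(W[...,2]>.073)&(W[...,2]<.082)
    print('face',np.median(W[q][:,2]))
s=env.read_state();print(s['tool_pos'],s['force'],s['time'],s['tool_rot'])
E
```

```text
time: 39.48
tool_pos: [0.5095, -0.1251, 0.1518]
tool_rot: [[0.964, 0.264, -0.007], [0.264, -0.964, -0.011], [-0.01, 0.009, -1.0]]
force: [0.4, -0.1, -0.3]
gripper_width: 0.0198
time: 40.22
tool_pos: [0.5107, -0.1253, 0.149]
tool_rot: [[0.965, 0.264, -0.006], [0.264, -0.964, -0.013], [-0.009, 0.011, -1.0]]
force: [-4.0, 0.8, 13.5]
gripper_width: 0.0197
time: 40.6
tool_pos: [0.5109, -0.1252, 0.1488]
tool_rot: [[0.965, 0.264, -0.006], [0.264, -0.965, -0.014], [-0.01, 0.012, -1.0]]
force: [-6.7, 1.3, 17.8]
gripper_width: 0.0196
time: 41.22
tool_pos: [0.5105, -0.0943, 0.2283]
tool_rot: [[0.964, 0.266, -0.007], [0.266, -0.964, -0.014], [-0.01, 0.012, -1.0]]
force: [-0.9, -1.2, -1.2]
gripper_width: 0.0195
cup n 4239 zc 0.0837 grad winder x,y (rad) [0.0047 0.0015] tilt 0.0049 rms 0.0007 circle [ 0.5352 -0.1364  0.0371]
face 0.0780141848249966
cup n 40 zc 0.0743 grad winder x,y (rad) [-0.0446  0.2935] tilt 0.2969 rms 0.0016 circle [ 0.5483 -0.1095  0.0221]
face 0.0771742156999091
[ 0.50981658 -0.09577618  0.22735209] [ 0.4349413  -0.44014762 -1.03319065] 41.325 [[ 0.96464493  0.26340302 -0.00888816]
 [ 0.26326534 -0.96461923 -0.01418098]
 [-0.01230901  0.01133966 -0.99985994]]
```

The cup measures 5.7 mm above the face with 0.005 rad lean, and all four sides took 15 to 18 N. The top view was occluded by the arm, so that fit is invalid. I carry the drift back.

```bash
python3 -m pendant '[{"linear":[0.4,4,0],"twist":0},{"linear":[0.8,9,0],"twist":0},{"linear":[1.2,14,0],"twist":0},{"linear":[1.6,19,0],"twist":0},{"linear":[2,24,0],"twist":0},{"linear":[2.5,29,0],"twist":0},{"linear":[3,33,0],"twist":0},{"linear":[3.4,36,0],"twist":0},{"linear":[3.6,38,0],"twist":0},{"linear":[3.6,38.2,0],"twist":0},{"linear":[3.6,38.2,0],"twist":0},{"linear":[3.6,38.2,0],"twist":0}]'
python3 - <<'E'
from h import *
np.set_printoptions(precision=4,suppress=True)
s=env.read_state();print(s['tool_pos'],s['tool_rot'])
p,d,W=cloud('wrist');cv2.imwrite('pics/w6.png',p[:,:,::-1])
p2,_,_=cloud('scene');cv2.imwrite('pics/s6.png',cv2.resize(p2[130:300,280:500,::-1],(776,600)))
R=s['tool_rot'];T=(W-s['tool_pos'])@R
hsv=cv2.cvtColor(p,cv2.COLOR_RGB2HSV)
q=(np.abs(T[...,0])<.03)&(np.abs(T[...,1])<.02)&(T[...,2]<-.025)&(T[...,2]>-.05)&(hsv[...,1]<60)&(hsv[...,2]>120)
print(T[q].mean(0),np.median(T[q][:,2]))
q=(np.hypot(W[...,0]-.5756,W[...,1]-.193)<.02)&(W[...,2]>.1);print('punch',W[q].mean(0))
E
```

```text
time: 42.82
tool_pos: [0.5464, 0.2841, 0.2271]
tool_rot: [[0.965, 0.261, -0.009], [0.261, -0.965, -0.016], [-0.013, 0.013, -1.0]]
force: [-0.2, -0.4, -0.7]
gripper_width: 0.0196
[0.5464 0.2841 0.2271] [[ 0.9653  0.2608 -0.0089]
 [ 0.2607 -0.9653 -0.0158]
 [-0.0127  0.0129 -0.9998]]
[-0.0005  0.0016 -0.0337] -0.03412262539755867
punch [0.5764 0.1927 0.1073]
```

View pics/w6.png

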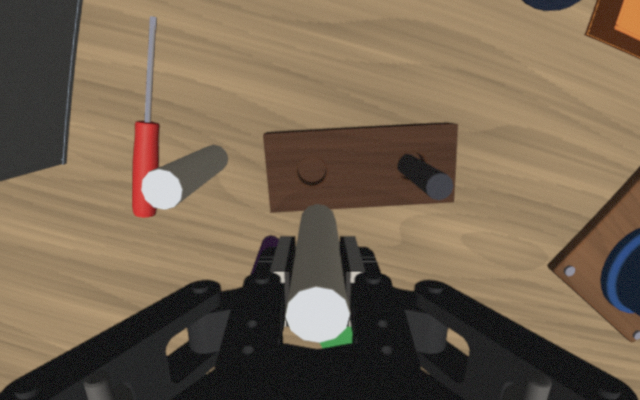

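View pics/s6.png

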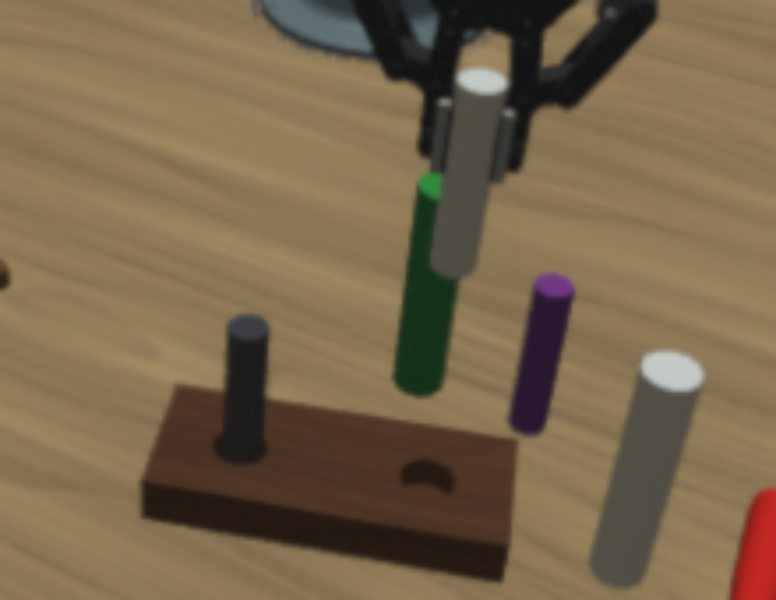

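The drift's in-hand offset is unchanged. The wrist view shows the empty socket at (312,170), and the punch at (437,185) is where it was. I descend to just above the socket.

```bash
python3 -m pendant '[{"linear":[0.1,0.4,-3],"twist":0},{"linear":[0.1,0.45,-6],"twist":0},{"linear":[0.1,0.45,-9],"twist":0},{"linear":[0.1,0.45,-11.5],"twist":0},{"linear":[0.1,0.45,-12],"twist":0},{"linear":[0.1,0.45,-12],"twist":0},{"linear":[0.1,0.45,-12],"twist":0}]'
python3 - <<'E'
from h import *
np.set_printoptions(precision=4,suppress=True)
s=env.read_state();print(s['tool_pos'],s['tool_rot'][:,2],s['force'])
p,d,W=cloud('scene');cv2.imwrite('pics/s7.png',cv2.resize(p[180:300,310:470,::-1],(800,600)))
p,d,W=cloud('wrist');cv2.imwrite('pics/w7.png',p[:,:,::-1])
E
```

```text
time: 43.8
tool_pos: [0.5483, 0.2897, 0.109]
tool_rot: [[0.965, 0.261, -0.006], [0.261, -0.965, -0.014], [-0.01, 0.012, -1.0]]
force: [0.1, -0.6, 0.0]
gripper_width: 0.0197
[0.5483 0.2897 0.109 ] [-0.0062 -0.0138 -0.9999] [ 0.1086 -0.561   0.0395]
```

View pics/s7.png

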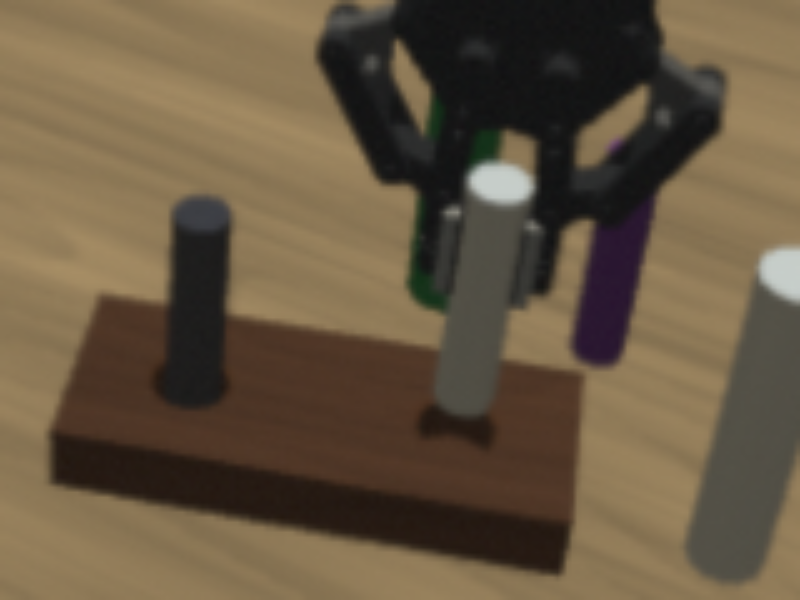

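View pics/w7.png

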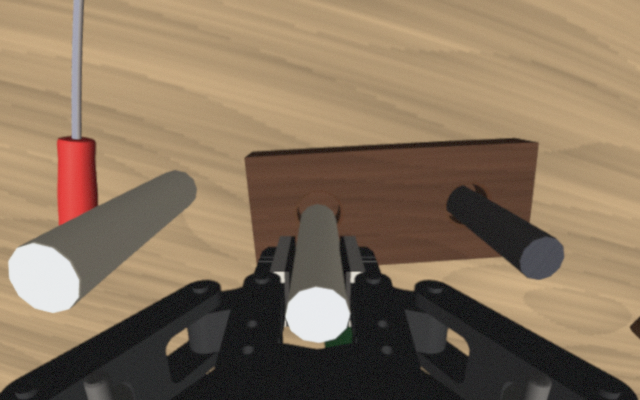

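Tip (scene crop ≈(465,410)) stands right over the socket mouth (≈(458,428)), so I insert.

```bash
python3 -m pendant '[{"linear":[-0.05,-0.1,-0.8],"twist":0},{"linear":[-0.05,-0.1,-1.6],"twist":0},{"linear":[-0.05,-0.1,-2.2],"twist":0},{"linear":[-0.05,-0.1,-2.2],"twist":0}]'
```

```text
time: 44.4
tool_pos: [0.5469, 0.2882, 0.0857]
tool_rot: [[0.965, 0.261, -0.008], [0.261, -0.965, -0.015], [-0.012, 0.012, -1.0]]
force: [0.3, 0.0, -1.2]
gripper_width: 0.0199
```

Tip is about 8 mm inside with no contact force. I continue to the floor.

```bash
python3 -m pendant '[{"linear":[0.05,0.05,-0.5],"twist":0},{"linear":[0.05,0.05,-0.9],"twist":0},{"linear":[0.05,0.05,-1.15],"twist":0},{"linear":[0.05,0.05,-1.25],"twist":0},{"linear":[0.05,0.05,-1.25],"twist":0}]'
```

```text
time: 45.02
tool_pos: [0.5475, 0.2888, 0.074]
tool_rot: [[0.965, 0.261, -0.008], [0.261, -0.965, -0.016], [-0.012, 0.013, -1.0]]
force: [-2.4, -0.7, 4.7]
gripper_width: 0.0198
```

```bash
python3 -m pendant '[{"linear":[0,0,0],"twist":0},{"linear":[0,0,0],"twist":0},{"linear":[0,0,0],"twist":0},{"linear":[0,0,0],"twist":0}]' 0.2; python3 -m pendant '[{"linear":[0,0,0],"twist":0},{"linear":[0,0,0],"twist":0},{"linear":[0,0,0],"twist":0},{"linear":[0,0,0],"twist":0},{"linear":[0,0,2],"twist":0},{"linear":[0,0,6],"twist":0},{"linear":[0,0,11],"twist":0},{"linear":[0,0,16],"twist":0},{"linear":[0,0,20],"twist":0},{"linear":[-3,-2,21],"twist":0},{"linear":[-6,-3,21],"twist":0},{"linear":[-6,-3,21],"twist":0}]' -1
python3 - <<'E'
from h import *
from cup import cupfit
np.set_printoptions(precision=4,suppress=True)
s=env.read_state();print(s['time'],s['tool_pos'],s['force'])
for n in('wrist','scene','top'):
    p,d,W=cloud(n);cv2.imwrite(f'pics/e_{n}.png',p[:,:,::-1])
    for nm,x,y in(('drift',.545,.2865),('punch',.5756,.193)):
        q=(np.hypot(W[...,0]-x,W[...,1]-y)<.022)&(W[...,2]>.100)&(W[...,2]<.12);w=W[q];print(n,nm,len(w),w.mean(0) if len(w) else 0)
    if n!='wrist': cupfit(p,W)
E
```

```text
time: 45.52
tool_pos: [0.5474, 0.2887, 0.0738]
tool_rot: [[0.965, 0.261, -0.008], [0.261, -0.965, -0.016], [-0.012, 0.013, -1.0]]
force: [-0.2, 0.0, 0.1]
gripper_width: 0.0342
time: 47.02
tool_pos: [0.4855, 0.2588, 0.2854]
tool_rot: [[0.965, 0.263, -0.006], [0.263, -0.965, -0.017], [-0.011, 0.015, -1.0]]
force: [-0.5, 1.1, 0.3]
gripper_width: 0.0856
47.025 [0.4855 0.2588 0.2854] [-0.4967  1.1359  0.2955]
wrist drift 482 [0.5449 0.2851 0.1082]
wrist punch 483 [0.5756 0.1922 0.1076]
scene drift 126 [0.5484 0.2876 0.1073]
scene punch 116 [0.5797 0.1935 0.1072]
cup n 240 zc 0.085 grad winder x,y (rad) [0.0053 0.0053] tilt 0.0074 rms 0.0009 circle [ 0.5383 -0.1339  0.0374]
top drift 87 [0.5456 0.2864 0.1073]
top punch 99 [0.5748 0.1938 0.1072]
cup n 580 zc 0.0831 grad winder x,y (rad) [ 0.0043 -0.0026] tilt 0.0051 rms 0.0017 circle [ 0.5351 -0.1333  0.0369]
```

View pics/e_wrist.png

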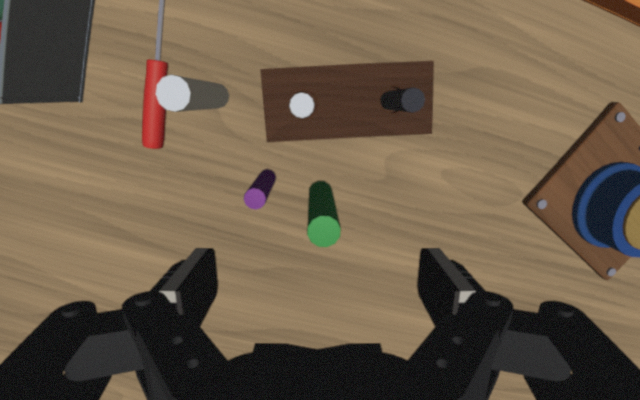

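View pics/e_scene.png

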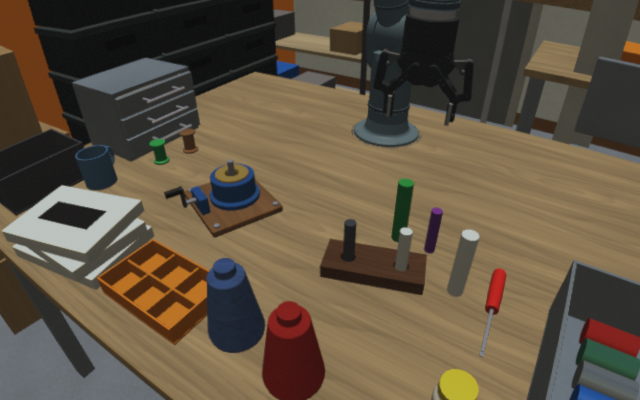

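The drift stands upright in its socket again (wrist (302,105), top at 108 mm) and the punch is unmoved (wrist (412,100)). The cup lies flat on the housing, and the gripper is clear.

```bash
python3 -c "
from cell import env
print(env.finish_job())"
```

```text
the job is handed in; nothing more can be done
None
```

The job is handed in at about 47 s of the 72 s allowed. The brass cup is home and square by my last checks, and the drift is back in its own socket. `finish_job` reported no verdict.

**Pressing:** I lifted the white nylon drift from the holder and pressed the −x, +x, +y and −y sides of the flange in turn, 1 to 3 mm at a time. By the end each side had gone solid at 15 to 18 N. The largest lean I measured was about 0.032 rad, against the 0.055 limit. The highest wrist force read at the end of a move was about 18 N vertical, 19 N counting the sideways part.

**Cup:** The wrist camera put its upper face 5.7 mm above the housing face with a lean of 0.005 rad. At the end the top and scene cameras gave about 5.9 and 5.7 mm, with leans of 0.005 and 0.007 rad.

**Drift and punch:** The drift stands upright with its top at 108 mm, within about 1 to 2 mm of where it started. The punch has not moved beyond measuring noise. The gripper is open and clear.

**Checks that disagreed:**
- The cameras differed by 3 to 4 mm on the cup's centre, so I pressed about a point between the wrist and top readings.
- One top-camera check of the cup was blocked by the arm. I discarded it and repeated it at the end.
- The tool tilted by about 1° over the run, and I allowed for that when putting the drift back.

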